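# Swing the work lamp over the garlic and switch it on

### The job

Push sideways with one finger against the arm of the work lamp and swing it round until the round lamp head is right above the garlic bulb, then press the round switch on top of the lamp's post all the way down and let go. Leave the lamp head above the garlic. Do not grip the arm, do not press the switch before the head is over the garlic, and do not pick up, shift or knock over any of the things standing on the worktop.

Things in the scene. Friction and masses are not known exactly. Their poses are not given: they have to be found in the camera images.
- lamp_arm (a joint): swing angle in rad of the lamp's arm about the upright post; 0 = arm square to the front of the foot, grows counter-clockwise seen from above, end stops at -1.6 and +1.6. The lamp's foot is fixed and may itself be turned a little, so the arm's direction in the room is that from lamp_pivot to lamp_head. A stiff hinge with about 0.12 N m friction: it moves only while pushed and stays where it is left
- lamp_switch (a joint): travel in m of the spring push switch, 0 = up, 0.006 = fully down (about 4 N); springs back when let go
- lamp_pivot (a point): point on the axis of the lamp's upright post (18 mm thick, on a round grey foot 140 mm across and 19 mm high) at the height of the arm, 210 mm above the worktop; the arm turns about the vertical through it, on a hub 38 mm across. The foot is fixed to the worktop
- rods_middle (a point): middle of the lamp's level arm, on its centre line, 100 mm from the post's axis and 210 mm above the worktop. The arm is a pair of bright metal rods side by side, each 9 mm thick, 25 mm wide together; free to be pushed from 30 to 145 mm from the post's axis, on either side; the fingers must not press both rods at once, as in a pinch
- lamp_head (a point): centre of the underside of the lamp's round grey head at the arm's end, 200 mm from the post's axis, 199 mm above the worktop; the head is 90 mm across and 23 mm high, with its top 222 mm (fins 224 mm) above the worktop
- switch_top (a point): centre of the flat top of the round black push switch, 32 mm across, on top of the post on its axis, 250 mm above the worktop when up; pressed straight down
- garlic_centre (a point): centre of the garlic bulb, pale and round, 56 mm across and 56 mm high, standing loose on the worktop about 200 mm from the post's axis (within about 15 mm)
- onion_centre (a point): centre of the dark red onion, 84 mm across and 82 mm high, loose bystander
- sill_candle_centre (a point): centre of the pink candle in an open drinking-glass shaped jar, 76 mm across and 90 mm high, loose bystander
- egg_timer_centre (a point): centre of the egg timer, white below with a red domed top, 62 mm across and 59 mm high, loose bystander

How it is judged:
By the outcome, as a careful person would: the job done as asked, in the order asked, and still so for the second after the job is handed in, with the robot touching nothing.
It also fails if it takes over 46 s, if anything falls off the work surface, if the arm or the gripper's body presses on something with over 40 N, if the wrist force passes 120 N, or if a joint passes its speed limit or range.

### The arm

A 6-joint arm with a two-finger parallel gripper is mounted at the origin on a cart in front of the work surface, level with it; the furniture and walls round the work are solid. World frame = base frame: x ahead of the robot, y to its left, z up, the work surface at z = 0. Lengths are in m, angles in rad, forces in N, time in s.
With the tool pointing down it reaches from about 0.35 to 0.975 m from the base axis. Payload 4.9 kg.
Tool frame: the origin (TCP) lies midway between the tips of the shut fingers; the grasp point (between the pads) lies 19 mm behind it; z points along the fingers, y is the line along which they close (so a half turn about z gives the same grasp; the last joint's range is limited). The gripper opens to 85 mm and grips with 20 to 120 N. Pads are 22 mm wide; open, the fingers measure 114 mm over their backs; the gripper's body (76 mm by 85 mm) begins 54 mm behind the grasp point. The pads swing forward as they close: fully open they stand 13 mm farther back than shut.
Start: joints at [-0.119, 0.053, 1.613, -0, 1.476, -0.119], TCP at [0.625, 0, 0.231] pointing down, gripper open.
Joint ranges: [-3.01, 3.01], [-1.01, 2.22], [0.06, 2.58], [-1.02, 4.17], [0.09, 2.62], [-3.14, 3.14]. Speed limits (rad/s): [2.57, 2.57, 3.14, 3.14, 3.14, 3.14].

### API

Orientations are given as a rotation vector (axis times angle).
In Python, from station import ctrl, optics, job gives the robot as it stands.
- The arm moves only by the shell command python3 -m jog 'ROWS' [OPENING] [FORCE]. ROWS is JSON, a list of rows, each a list of 2 entries, a list of its own where there are three numbers: the shift along the tool's x, y, z in m, then the turn, a rotation vector about the tool's x, y, z in rad. A call has 1 to 5 rows; each row is the pose to reach, as a shift and turn from the pose commanded when the call began, along the tool's axes at that moment; what a row does not reach only later rows make up. A row lasts 1/10 s, in which the tool goes at most 50 mm and 8.59 degrees, less where a joint would pass 70% of its speed; a pose out of reach is approached as far as the arm can. A call with a gripper value outside its range is refused whole. OPENING is the opening, from 0 (shut) to 1 (fully open), set as the call begins (- or left out, the last holds). The fingers move at their own pace and stop on an object; FORCE is the grip in N (left out, the last holds). Time passes only in rows, so rows that repeat a pose let the fingers close. It gives the time, the measured TCP pose, the force, the opening and the grip force at its end, in the units of the state.
- ctrl.get_obs(): the state, without advancing time (a new reading comes with each control period).
- optics.get_image(name): name is "scene" or "side" or "wrist"; returns a dict with "image" (384x512x3 uint8, blue, green, red), "fx", "fy", "cx", "cy" (pixels), "D" ([k1, k2, p1, p2, k3] as OpenCV has them; the pictures are not rectified), "rvec" (rotation vector, rad) and "tvec" (3), from world to camera coordinates, as OpenCV has them; the wrist camera has in their place "mount" (4x4, takes a point from camera to tool coordinates, whose origin is the TCP and whose axes are the flange's). Camera axes: x right, y down, z forward; pixel columns grow to the right and rows downward; lengths in m; the calibration is good to about 2 mm. A picture is of the moment at which its call begins: read the wrist's pose just before it. There is no depth.
- job.finish_job(): hands the job in; it is judged then, once.
The state is a dict: "t": time; "q": joint angles; "dq": joint speeds; "effort": joint torques, N m; "tool_pos": TCP position; "tool_rot": TCP orientation; "contact_force": force on the tool from outside, world axes, zero at the start; "wrist_torque": the same for the moment, N m; "opening": finger opening in m; "grip_force": force on a finger pad.
Only numpy, scipy, OpenCV 4.12 (cv2) and the standard library are available. Lean on these libraries where they do the work, as an engineer would, in place of code of your own. Each camera call takes 0.05 s, during which the arm holds its last target. There are 200 camera calls.

## Working session

There is one attempt and no reset: what is moved stays moved. The work goes in short steps, Python scripts to look and compute and a shell command to move; the robot and the scene stay as the last step left them, time stands still between calls to the robot, and variables do not carry over. Pictures are saved under pics/ and viewed, at most 10 in all, crops included, and the job is handed in when it is done.

```bash
mkdir -p pics; ls
python3 - <<'E'
from station import ctrl, optics
import cv2,pickle
o=ctrl.get_obs(); print(o['t'],o['tool_pos'],o['tool_rot'])
d={n:optics.get_image(n) for n in("scene","side","wrist")}
pickle.dump((o,d),open('v0.pkl','wb'))
for n in("scene","side"): cv2.imwrite(f'pics/{n}0.png',cv2.resize(d[n]['image'],(800,600)))
E
```

```text
pics
0.0 [6.24381840e-01 8.04131704e-05 2.30075529e-01] [-2.22026898e+00 -2.22033921e+00  1.95057620e-03]
```

View pics/scene0.png

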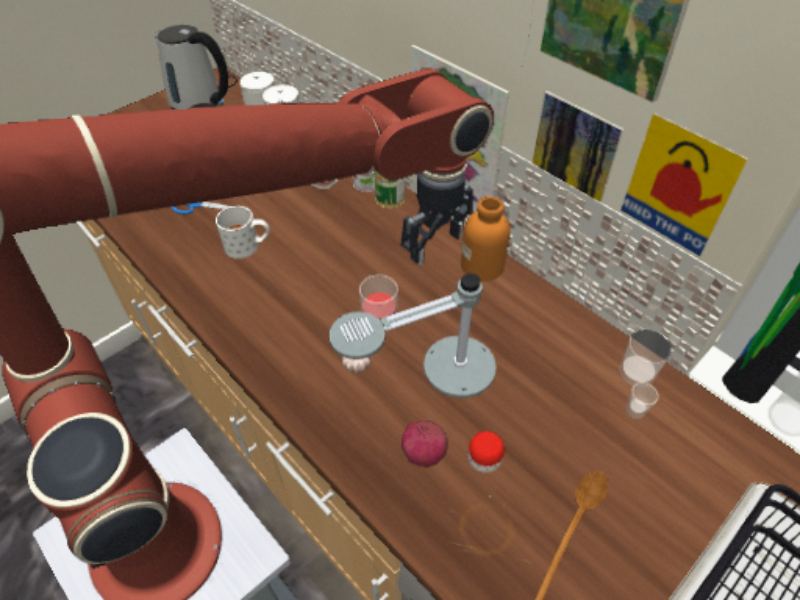

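View pics/side0.png

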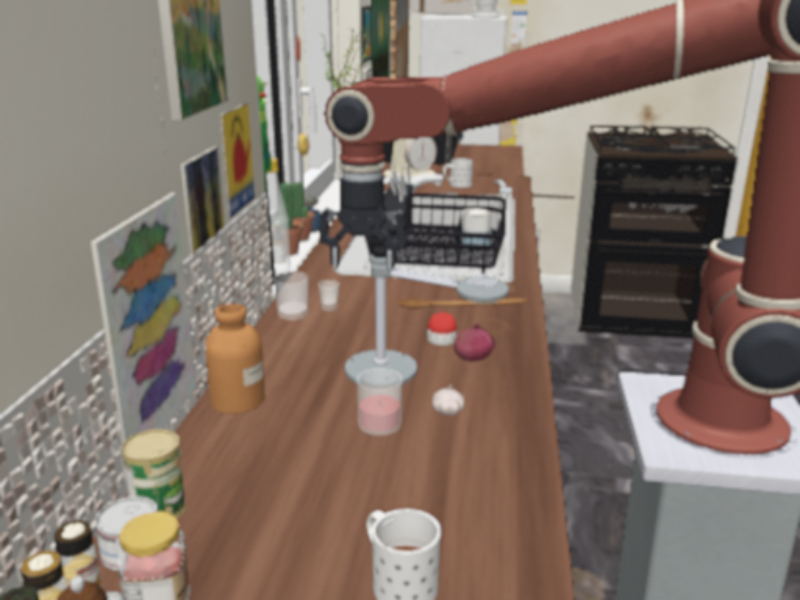

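The scene view shows the switch at about (470,283) on an 800x600 scale, the head at (357,333), the foot at (460,366), the onion at (425,443) and the timer at (487,450). The candle is at (379,297) and the garlic at (356,364), half hidden by the head. In the side view the garlic is at (447,401) and the candle at (380,402), and the gripper hides the lamp's arm.

```bash
cat > h.py <<'E'
import numpy as np,cv2
from scipy.spatial.transform import Rotation as R
def ray(im,uv,o=None):
    K=np.array([[im['fx'],0,im['cx']],[0,im['fy'],im['cy']],[0,0,1]])
    n=cv2.undistortPoints(np.array([[uv]],float),K,np.array(im['D'],float))[0,0]
    d=np.array([n[0],n[1],1.])
    if 'mount' in im:
        M=np.array(im['mount']);Rt=R.from_rotvec(o['tool_rot']).as_matrix()
        return Rt@M[:3,3]+np.array(o['tool_pos']),Rt@M[:3,:3]@d
    Rm=cv2.Rodrigues(np.array(im['rvec'],float))[0]
    return -Rm.T@np.array(im['tvec'],float).ravel(),Rm.T@d
def onz(im,uv,z,o=None):
    c,d=ray(im,uv,o);return c+d*(z-c[2])/d[2]
def tri(a,b):
    A=np.zeros((3,3));v=np.zeros(3)
    for c,d in(a,b):
        d=d/np.linalg.norm(d);P=np.eye(3)-np.outer(d,d);A+=P;v+=P@c
    return np.linalg.solve(A,v)
def blob(img,lo,hi,box):
    h=cv2.cvtColor(img,cv2.COLOR_BGR2HSV);m=cv2.inRange(h,np.array(lo),np.array(hi))
    k=np.zeros_like(m);x0,y0,x1,y1=box;k[y0:y1,x0:x1]=m[y0:y1,x0:x1]
    n,l,s,c=cv2.connectedComponentsWithStats(k)
    i=1+np.argmax(s[1:,4]);return c[i],s[i],(l==i).astype(np.uint8)
E
python3 - <<'E'
from h import *
import pickle
np.set_printoptions(precision=3,suppress=True)
o,d=pickle.load(open('v0.pkl','rb'));s=d['scene'];e=d['side'];f=.64
p=lambda x,y:(x*f,y*f)
print('switch',onz(s,p(470,281),.25))
print('foot',onz(s,p(460,365),.019),onz(e,p(381,367),.019))
print('head',onz(s,p(357,333),.222))
print('garlic side',onz(e,p(447,401),.027),'tri',tri(ray(e,p(447,401)),ray(s,p(356,358))))
print('candle',tri(ray(e,p(380,402)),ray(s,p(379,297))),onz(e,p(380,402),.045))
print('onion',onz(s,p(425,443),.041),onz(e,p(474,343),.041))
print('timer',onz(s,p(487,450),.03),onz(e,p(442,328),.03))
# masks
for n,im,lo,hi,b in[('garlic e',e,(0,0,170),(25,90,255),(265,240,310,272)),('garlic s',s,(0,0,150),(25,110,255),(210,226,245,242)),
  ('switch',s,(0,0,0),(180,255,70),(285,170,315,195)),('head',s,(80,0,60),(130,80,255),(205,195,250,232))]:
    c,st,m=blob(im['image'],lo,hi,b);print(n,c/f,st/f)
cv2.imwrite('pics/w0.png',d['wrist']['image'])
E
```

```text
switch [ 0.606 -0.098  0.25 ]
foot [ 0.604 -0.102  0.019] [ 0.603 -0.068  0.019]
head [ 0.416 -0.036  0.222]
garlic side [0.467 0.057 0.027] tri [0.469 0.045 0.02 ]
candle [0.582 0.11  0.049] [0.577 0.109 0.045]
onion [ 0.431 -0.18   0.041] [ 0.43  -0.155  0.041]
timer [ 0.502 -0.259  0.03 ] [ 0.5   -0.241  0.03 ]
garlic e [447.446 399.27 ] [432.812 389.062  31.25   21.875 354.688]
garlic s [355.115 362.171] [342.188 356.25   28.125  14.062 148.438]
switch [469.51  281.883] [460.938 273.438  18.75   18.75  173.438]
head [357.346 333.894] [ 329.688  314.062   60.938   43.75  1239.062]
```

View pics/w0.png

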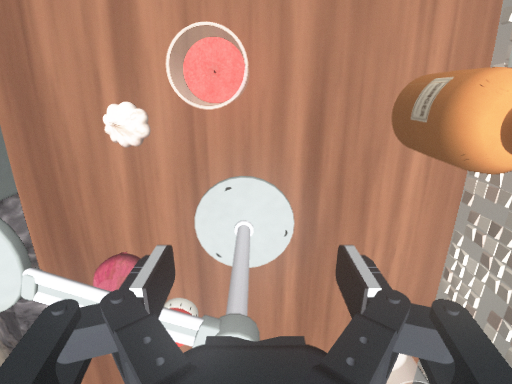

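The wrist view shows the garlic at about (126,123), the foot's centre at (244,222), the candle's rim at (207,65), and the arm crossing the left fingertip towards the head at (5,265).

Run:
```python
from h import *
import pickle
np.set_printoptions(precision=3,suppress=True)
o,d=pickle.load(open('v0.pkl','rb'));w=d['wrist'];s=d['scene'];e=d['side']
W=w['image']
c,st,m=blob(W,(0,0,150),(25,90,255),(95,95,160,155));print('garlic',c,st,onz(w,(st[0]+st[2]/2,st[1]+st[3]/2),.028,o))
c,st,m=blob(W,(70,5,130),(130,60,255),(190,170,300,275));h=max(cv2.findContours(m,0,1)[0],key=len);E=cv2.fitEllipse(cv2.convexHull(h));print('foot',E,st,onz(w,E[0],.019,o))
print('candle',onz(w,(207,65),.09,o))
for n,uv,z in[('switch axis at foot',(244,229),.019),('arm a',(30,283),.21),('arm b',(190,325),.21)]:print(n,onz(w,uv,z,o))
g=onz(w,(126,124),.028,o);print(tri(ray(w,(126,124),o),ray(e,(447*.64,400*.64))))
print('mount cam pos',ray(w,(0,0),o)[0])
```

```text
garlic [126.823 125.173] [ 102  101   49   47 1411] [0.471 0.048 0.028]
foot ((244.00863647460938, 221.6475067138672), (89.68069458007812, 97.97502899169922), 93.23621368408203) [ 196  177   98   90 6210] [ 0.61  -0.083  0.019]
candle [0.581 0.108 0.09 ]
switch axis at foot [ 0.61  -0.094  0.019]
arm a [ 0.466 -0.042  0.21 ]
arm b [ 0.577 -0.076  0.21 ]
[0.468 0.048 0.024]
mount cam pos [0.625 0.084 0.373]
```

```bash
python3 -m jog '[[[0,0,-0.04],[0,0,-0.14]],[[0,0,-0.07],[0,0,-0.28]],[[-0.03,-0.04,-0.07],[0,0,-0.42]],[[-0.06,-0.075,-0.07],[0,0,-0.56]],[[-0.085,-0.11,-0.07],[0,0,-0.70]]]' 0
python3 -c "
from station import ctrl
o=ctrl.get_obs();print(o['t'],o['tool_pos'],o['tool_rot'],o['q'],o['opening'],o['contact_force'])"
```

```text
t: 0.65
tool_pos: [0.5137, -0.0858, 0.3011]
tool_rot: [-1.316, -2.853, 0.001]
contact_force: [-0.8, -0.4, -0.0]
opening: 0.0123
grip_force: 0.0
0.65 [ 0.51368606 -0.08583716  0.30111259] [-1.31598891e+00 -2.85254911e+00  7.39006627e-04] [-3.08282715e-01 -2.30771526e-01  1.76360599e+00 -4.52628114e-04
  1.60893334e+00 -1.01461148e+00] 0.012263614512897892 [-0.81347638 -0.37890489 -0.0181858 ]
```

```bash
cat > to.py <<'E'
import sys,numpy as np
from station import ctrl
from h import R
o=ctrl.get_obs();M=R.from_rotvec(o['tool_rot']).as_matrix()
print('t',o['t'],'pos',o['tool_pos'].round(4),'yaw_y',np.degrees(np.arctan2(M[1,1],M[0,1])).round(1),'F',o['contact_force'].round(1))
for a in sys.argv[1:]: print(a,(M.T@(np.array(eval(a))-o['tool_pos'])).round(4))
E
python3 to.py '(.48,-.116,.30)' '(.48,-.116,.187)'
```

```text
t 0.65 pos [ 0.5137 -0.0858  0.3011] yaw_y 40.5 F [-0.8 -0.4 -0. ]
(.48,-.116,.30) [-0.0011 -0.0452  0.0011]
(.48,-.116,.187) [-0.0011 -0.0451  0.1141]
```

```bash
python3 -m jog '[[[0,-0.045,0],[0,0,-0.1]],[[0,-0.045,0.04],[0,0,-0.1]],[[0,-0.045,0.08],[0,0,-0.1]],[[0,-0.045,0.113],[0,0,-0.1]],[[0,-0.045,0.113],[0,0,-0.1]]]' 0
python3 - <<'E'
from station import ctrl, optics
import cv2,pickle
o=ctrl.get_obs()
d={n:optics.get_image(n) for n in("scene","wrist")}
pickle.dump((o,d),open('v1.pkl','wb'))
cv2.imwrite('pics/1.png',cv2.hconcat([cv2.resize(d[n]['image'],(400,300)) for n in d]))
E
python3 to.py '(.498,-.0615,.187)'
```

```text
t: 1.15
tool_pos: [0.4769, -0.1127, 0.1822]
tool_rot: [-1.177, -2.901, 0.0]
contact_force: [0.6, 0.6, -0.3]
opening: 0.0001
grip_force: 0.0
t 1.25 pos [ 0.4804 -0.1139  0.1884] yaw_y 45.8 F [ 0.8 -0.4  1. ]
(.498,-.0615,.187) [0.0239 0.0499 0.0014]
```

View pics/1.png

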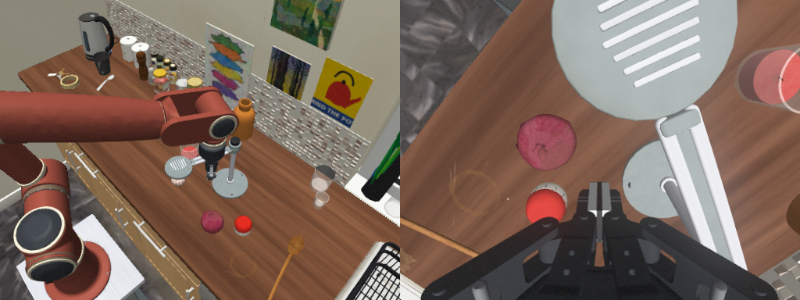

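The right-hand finger stands clear of the arm on its near side, with the onion and timer well below it. I'll push in small steps and stop short of the target.

```bash
python3 to.py '(.4897,-.087,.187)' '(.5035,-.040,.187)' '(.509,-.031,.187)'; python3 -m jog '[[[0.01,0.01,0],[0,0,0]],[[0.011,0.024,0],[0,0,0]],[[0.016,0.037,0],[0,0,0]],[[0.023,0.05,0],[0,0,0]],[[0.031,0.061,0],[0,0,0]]]' 0
python3 -m jog '[[[0,0,0],[0,0,0]]]'
cat > look.py <<'E'
import sys
from station import ctrl, optics
import cv2,pickle
o=ctrl.get_obs()
d={n:optics.get_image(n) for n in("scene","wrist","side")}
pickle.dump((o,d),open(f'v{sys.argv[1]}.pkl','wb'))
s=cv2.resize(d['scene']['image'][140:332,128:384],(400,300),interpolation=cv2.INTER_CUBIC)
e=cv2.resize(d['side']['image'][130:322,128:384],(400,300),interpolation=cv2.INTER_CUBIC)
w=cv2.resize(d['wrist']['image'],(400,300))
cv2.imwrite(f'pics/{sys.argv[1]}.png',cv2.vconcat([cv2.hconcat([s,w]),cv2.hconcat([e,e*0])]))
E
python3 look.py 2; python3 to.py
```

```text
t 1.25 pos [ 0.4804 -0.1139  0.1884] yaw_y 45.8 F [ 0.8 -0.4  1. ]
(.4897,-.087,.187) [0.0121 0.0258 0.0014]
(.5035,-.040,.187) [0.0349 0.0691 0.0014]
(.509,-.031,.187) [0.0372 0.0794 0.0014]
t: 1.75
tool_pos: [0.5018, -0.0473, 0.189]
tool_rot: [1.179, 2.91, -0.0]
contact_force: [-0.4, -2.4, 0.7]
opening: -0.0
grip_force: 0.8
t: 1.85
tool_pos: [0.501, -0.0465, 0.1883]
tool_rot: [-1.177, -2.912, -0.002]
contact_force: [-0.5, -0.7, 0.1]
opening: -0.0001
grip_force: 0.0
t 2.0 pos [ 0.5006 -0.0483  0.188 ] yaw_y 45.9 F [-0.1 -0.3  0.5]
```

View pics/2.png

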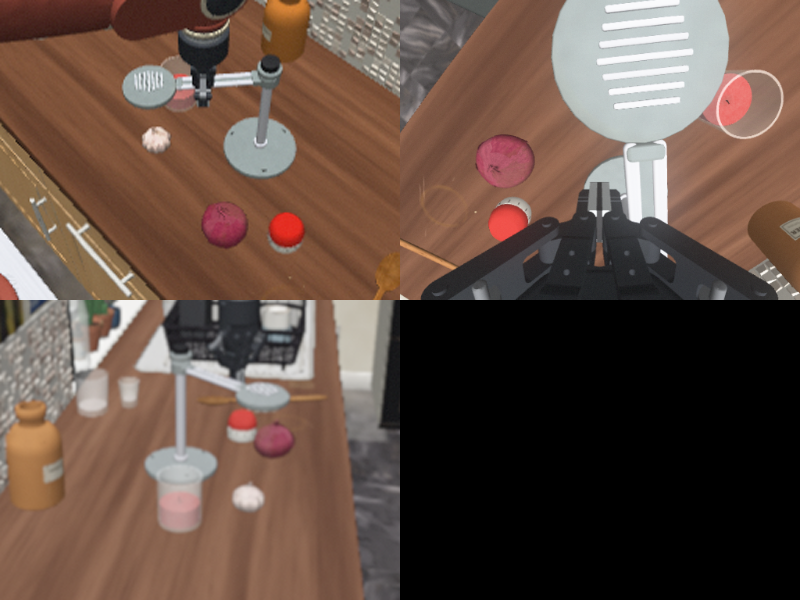

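The arm has swung partway. In the scene crop the head is at (150,86), the garlic at (155,139) and the switch at (269,64). In the side crop the head is at (263,396-300) and the garlic at (248,497-300).

```bash
cat > meas.py <<'E'
import sys,pickle
from h import *
np.set_printoptions(precision=4,suppress=True)
o,d=pickle.load(open(f'v{sys.argv[1]}.pkl','rb'));s,w,e=d['scene'],d['wrist'],d['side']
def ctr(im,lo,hi,b):
    c,st,m=blob(im['image'],lo,hi,b);k=max(cv2.findContours(m,0,1)[0],key=len);E=cv2.fitEllipse(cv2.convexHull(k));return E,st
x=lambda u,v,o0=0:(int(128+u*.64),int(o0+v*.64))
G,gst=ctr(s,(0,0,150),(25,110,255),(*x(135,120,140),*x(178,160,140)))
Ge,gs2=ctr(e,(0,0,140),(25,110,255),(*x(225,180,130),*x(272,215,130)))
print('garlic px',G,gst,Ge,gs2,onz(s,G[0],.027),onz(e,Ge[0],.027),tri(ray(s,G[0]),ray(e,Ge[0])))
S,_=ctr(s,(0,0,0),(180,255,75),(*x(250,50,140),*x(285,80,140)));print('switch',S,onz(s,S[0],.247))
E
cat > mh.py <<'E'
from meas import *
b=[float(a) for a in sys.argv[2:]]
H=onz(s,(128+b[0]*.64,140+b[1]*.64),.222);He=onz(e,(128+b[2]*.64,130+b[3]*.64),.222)
print('head',H,He,tri(ray(s,(128+b[0]*.64,140+b[1]*.64)),ray(e,(128+b[2]*.64,130+b[3]*.64))))
E
python3 mh.py 2 150 85.5 263 95
python3 - <<'E'
from h import *;import pickle
o,d=pickle.load(open('v2.pkl','rb'));w=d['wrist']
print(o['tool_pos']);print('head wrist',onz(w,(240*1.28,52*1.28),.222,o),'arm',onz(w,(247*1.28,160*1.28),.2145,o),onz(w,(247.5*1.28,215*1.28),.2145,o),'candle',onz(w,(352*1.28,104*1.28),.09,o))
E
```

```text
garlic px ((227.5924530029297, 228.3740692138672), (15.45466423034668, 18.32648468017578), 79.77119445800781) [219 221  18  16 215] ((286.3734436035156, 256.9609069824219), (28.509740829467773, 49.43531036376953), 11.995387077331543) [272 245  30  22 498] [0.4679 0.0441 0.027 ] [0.4664 0.059  0.027 ] [0.4686 0.0475 0.0211]
switch ((300.5605773925781, 180.38369750976562), (11.221479415893555, 12.364319801330566), 73.1251449584961) [ 0.6063 -0.0971  0.247 ]
head [0.4463 0.0168 0.222 ] [0.4473 0.0601 0.222 ] [0.4506 0.0255 0.2089]
[ 0.50104498 -0.04647881  0.18827128]
head wrist [0.44837936 0.03120876 0.222     ] arm [ 0.4943275  -0.00156664  0.2145    ] [ 0.52274912 -0.0249388   0.2145    ] candle [0.58097139 0.11031781 0.09      ]
```

```bash
python3 -m jog '[[[0.002,0.005,0],[0,0,0]],[[0.003,0.011,0],[0,0,0]],[[0.004,0.016,0],[0,0,0]],[[0.004,0.016,0],[0,0,0]]]'; python3 look.py 3; python3 to.py
```

```text
t: 2.4
tool_pos: [0.5095, -0.0339, 0.1883]
tool_rot: [-1.18, -2.911, -0.001]
contact_force: [-0.5, 0.5, 0.0]
opening: 0.0001
grip_force: 0.0
t 2.55 pos [ 0.5092 -0.0343  0.1883] yaw_y 45.8 F [-0.9 -0.2 -0.4]
```

View pics/3.png

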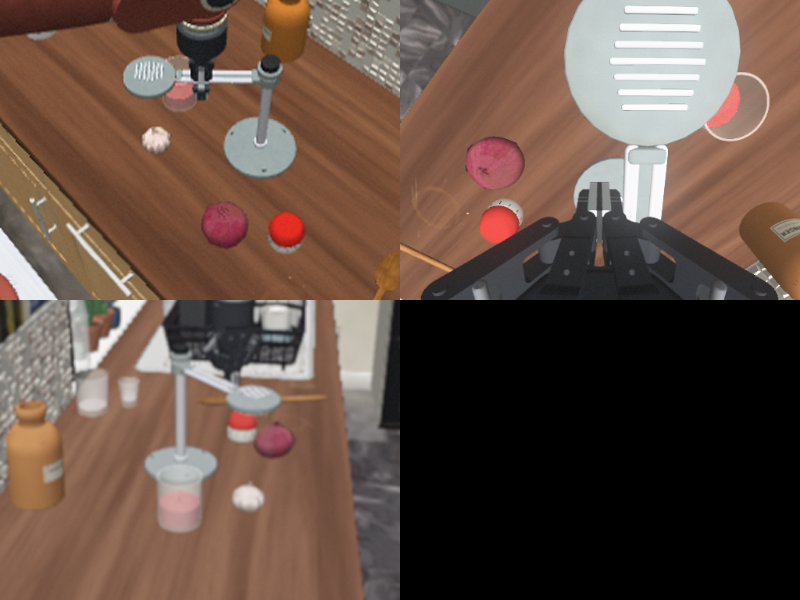

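The arm has swung further. The head is at (150,76) in the scene crop, (253,400-300) in the side crop and about (254,60) in the wrist quarter.

```bash
python3 mh.py 3 149.7 76 253 100
python3 - <<'E'
from h import *;import pickle
P=np.array([.606,-.097])
for k,pts in(('2',[(247,160,.2145),(247.5,215,.2145),(240,52,.222)]),('3',[(246.5,160,.2145),(244,215,.2145),(254,60,.222)])):
    o,d=pickle.load(open(f'v{k}.pkl','rb'));w=d['wrist']
    for u,v,z in pts:
        p=onz(w,(u*1.28,v*1.28),z,o)[:2]; q=p-P; print(k,p.round(4),np.hypot(*q).round(4),np.degrees(np.arctan2(q[1],q[0])).round(1))
    # head outline in wrist
    c,st,m=blob(w['image'],(70,5,120),(130,60,255),(200,0,440,190)); print(st)
E
```

```text
garlic px ((227.5138702392578, 228.3953399658203), (15.39710521697998, 18.572526931762695), 79.11571502685547) [219 221  18  16 216] ((286.4062194824219, 257.1958923339844), (28.272525787353516, 51.500606536865234), 11.47928524017334) [272 245  30  22 500] [0.4677 0.0442 0.027 ] [0.4662 0.0603 0.027 ] [0.4686 0.0479 0.0206]
switch ((300.583251953125, 180.34036254882812), (11.298380851745605, 12.367511749267578), 68.49836730957031) [ 0.6064 -0.0971  0.247 ]
head [0.4592 0.0329 0.222 ] [0.4619 0.0839 0.222 ] [0.4656 0.0439 0.2062]
2 [ 0.4943 -0.0016] 0.1469 139.5
2 [ 0.5227 -0.0249] 0.1101 139.1
2 [0.4484 0.0312] 0.2032 140.9
[  200     0   220   190 28866]
3 [0.5026 0.0109] 0.1494 133.8
3 [ 0.5297 -0.0139] 0.1128 132.6
3 [0.464  0.0464] 0.2018 134.7
[  210     0   225   190 29228]
```

```bash
python3 -m jog '[[[0,-0.02,0],[0,0,0]],[[0,-0.03,-0.01],[0,0,0]],[[0,-0.03,-0.05],[0,0,0]],[[0,-0.03,-0.09],[0,0,0]],[[0,-0.03,-0.12],[0,0,0.1]]]'; python3 to.py '(.61,.0,.31)'
```

```text
t: 3.05
tool_pos: [0.4885, -0.0562, 0.3121]
tool_rot: [1.328, 2.843, 0.002]
contact_force: [0.1, -0.7, 0.6]
opening: 0.0003
grip_force: 0.0
t 3.05 pos [ 0.4885 -0.0562  0.3121] yaw_y 39.9 F [ 0.1 -0.7  0.6]
(.61,.0,.31) [-0.0348  0.1292  0.0025]
```

```bash
python3 -m jog '[[[-0.007,0.03,0],[0,0,0.14]],[[-0.015,0.06,0],[0,0,0.28]],[[-0.025,0.095,0],[0,0,0.42]],[[-0.035,0.129,0],[0,0,0.56]],[[-0.035,0.129,0],[0,0,0.69]]]'; python3 -m jog '[[[0,0,0],[0,0,0]],[[0,0,0],[0,0,0]]]'; python3 look.py 4; python3 to.py; python3 -c "
import pickle,cv2
o,d=pickle.load(open('v4.pkl','rb'));cv2.imwrite('pics/4w.png',d['wrist']['image'])"
```

```text
t: 3.55
tool_pos: [0.6117, 0.0017, 0.3078]
tool_rot: [-2.214, -2.227, -0.001]
contact_force: [-0.5, 1.3, -0.7]
opening: 0.0003
grip_force: 0.0
t: 3.75
tool_pos: [0.6093, 0.0002, 0.3089]
tool_rot: [2.208, 2.235, 0.001]
contact_force: [-0.1, -0.7, 0.2]
opening: -0.0002
grip_force: 0.0
t 3.9 pos [6.091e-01 1.000e-04 3.090e-01] yaw_y 0.6 F [ 0.4  0.  -0.1]
```

View pics/4w.png

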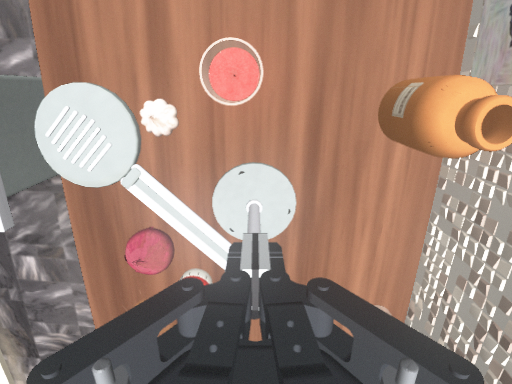

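The head is fully visible at about (87,135) beside the garlic at (159,117). The foot is at (254,202) and the arm runs from (130,178) to (240,255).

```bash
cat > hw.py <<'E'
from h import *;import pickle,sys
o,d=pickle.load(open(f'v{sys.argv[1]}.pkl','rb'));w=d['wrist'];W=w['image']
P=np.array([.606,-.097])
def rep(n,p):
    q=p[:2]-P;print(n,p.round(4),'r',np.hypot(*q).round(4),'ang',np.degrees(np.arctan2(q[1],q[0])).round(1))
def el(lo,hi,b):
    c,st,m=blob(W,lo,hi,b);m=cv2.morphologyEx(m,cv2.MORPH_OPEN,np.ones((9,9),np.uint8));k=max(cv2.findContours(m,0,1)[0],key=cv2.contourArea);return cv2.fitEllipse(cv2.convexHull(k)),st
E,st=el((70,3,110),(130,70,255),(20,75,146,200));print(E,st)
rep('head@.222',onz(w,E[0],.222,o));rep('head@.218',onz(w,E[0],.218,o))
c,st,m=blob(W,(0,0,150),(25,90,255),(138,90,185,142));g=(st[0]+st[2]/2-.5,st[1]+st[3]/2-.5);print(st);rep('garlic',onz(w,g,.028,o))
E2,st=el((70,3,110),(130,70,255),(205,155,305,232));print(E2);rep('foot',onz(w,E2[0],.019,o))
for u in((137,179),(229,253)):rep('arm',onz(w,u,.2145,o))
E
python3 hw.py 4
python3 - <<'E'
import pickle
from h import *
o,d=pickle.load(open('v4.pkl','rb'));s=d['scene']
# post axis seen by scene: head via grey mask
c,st,m=blob(s['image'],(70,3,90),(130,70,255),(200,165,245,208));k=max(cv2.findContours(m,0,1)[0],key=cv2.contourArea);E=cv2.fitEllipse(cv2.convexHull(k));print(E,st,onz(s,E[0],.220))
E
```

```text
((89.1175537109375, 137.0646514892578), (96.31301879882812, 123.30187225341797), 132.12030029296875) [  20   83  126  111 8580]
head@.222 [0.4749 0.0489 0.222 ] r 0.1962 ang 131.9
head@.218 [0.4726 0.0483 0.218 ] r 0.1973 ang 132.6
[ 139   98   40   39 1005]
garlic [0.47   0.0489 0.028 ] r 0.1995 ang 133.0
((253.78973388671875, 201.67796325683594), (77.19903564453125, 82.50296783447266), 91.00654602050781)
foot [ 0.6096 -0.0846  0.019 ] r 0.0129 ang 73.8
arm [0.5071 0.0114 0.2145] r 0.1468 ang 132.4
arm [ 0.5861 -0.0612  0.2145] r 0.041 ang 119.1
((224.6045379638672, 188.96377563476562), (24.81934356689453, 38.03455352783203), 86.02783203125) [207 177  38  26 706] [0.46104194 0.03202495 0.22      ]
```

```bash
python3 -m jog '[[[-0.045,-0.015,-0.01],[0,0,0]],[[-0.09,-0.03,-0.02],[0,0,0]],[[-0.13,-0.045,-0.02],[0,0,0]],[[-0.17,-0.06,-0.02],[0,0,0]],[[-0.21,-0.07,-0.02],[0,0,0]]]'; python3 -m jog '[[[0,0,0],[0,0,0]],[[0,0,0],[0,0,0]]]'; python3 look.py 5; python3 to.py; python3 -c "
import pickle,cv2
o,d=pickle.load(open('v5.pkl','rb'));cv2.imwrite('pics/5w.png',d['wrist']['image'])"
```

```text
t: 4.4
tool_pos: [0.5401, -0.2118, 0.3292]
tool_rot: [2.209, 2.232, 0.001]
contact_force: [0.7, 0.9, -0.5]
opening: -0.0001
grip_force: 0.0
t: 4.6
tool_pos: [0.5409, -0.2109, 0.3286]
tool_rot: [2.212, 2.231, 0.001]
contact_force: [0.7, 0.8, -0.1]
opening: -0.0001
grip_force: 0.0
t 4.75 pos [ 0.5417 -0.2092  0.3285] yaw_y 0.7 F [ 0.3  0.1 -0.9]
```

View pics/5w.png

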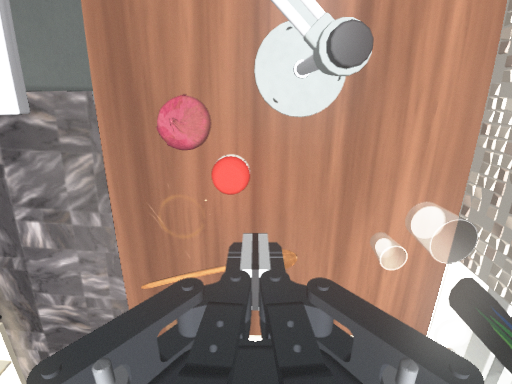

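This view has the switch's top at about (350,44) and the foot at (300,68). The head is out of frame.

Run:
```python
import pickle
from h import *
np.set_printoptions(precision=4,suppress=True)
V={k:pickle.load(open(f'v{k}.pkl','rb')) for k in '0345'}
o,d=V['5'];w=d['wrist']
c,st,m=blob(w['image'],(0,0,0),(180,255,75),(315,10,380,75));k=max(cv2.findContours(m,0,1)[0],key=len);E=cv2.fitEllipse(cv2.convexHull(k));print('sw',E,onz(w,E[0],.249,o))
print('foot',onz(w,(300,68),.019,o),'onion',onz(w,(184,123),.041,o),'timer',onz(w,(230.5,174),.045,o))
o4,d4=V['4'];w4=d4['wrist']
print('head eye',onz(w4,(87,135),.222,o4),'axis',ray(w4,(256,192),o4))
print('onion4',onz(w4,(149,251),.041,o4))
print('foot tri 4,5',tri(ray(w,(300,68),o),ray(w4,(253.8,201.7),o4)))
print('onion tri',tri(ray(w,(184,123),o),ray(w4,(149,251),o4)))
o0,d0=V['0'];print('garlic tri',tri(ray(d0['wrist'],(126,124),o0),ray(w4,(158.5,117),o4)))
o3,d3=V['3'];print('head3',onz(d3['wrist'],(252.5*1.28,59*1.28),.222,o3))
s=d['scene'];sw=onz(s,(300.58,180.36),.249);print('sw scene',sw,'tri',tri(ray(s,(300.58,180.36)),ray(w,E[0],o)))
```

```text
Traceback (most recent call last):
cv2.error: OpenCV(4.12.0) /io/opencv/modules/imgproc/src/shapedescr.cpp:361: error: (-201:Incorrect size of input array) There should be at least 5 points to fit the ellipse in function 'fitEllipseNoDirect'
```

Run:
```python
import pickle
from h import *
np.set_printoptions(precision=4,suppress=True)
V={k:pickle.load(open(f'v{k}.pkl','rb')) for k in '0345'}
o,d=V['5'];w=d['wrist'];E=[(350.5,44)]
print('sw',onz(w,E[0],.25,o))
print('foot',onz(w,(300,68),.019,o),'onion',onz(w,(184,123),.041,o),'timer',onz(w,(230.5,174),.045,o))
o4,d4=V['4'];w4=d4['wrist']
print('head eye',onz(w4,(87,135),.222,o4),'axis',ray(w4,(256,192),o4))
print('foot tri 4,5',tri(ray(w,(300,68),o),ray(w4,(253.8,201.7),o4)))
print('onion tri',tri(ray(w,(184,123),o),ray(w4,(149,251),o4)))
o0,d0=V['0'];print('garlic tri',tri(ray(d0['wrist'],(126,124),o0),ray(w4,(158.5,117),o4)))
o3,d3=V['3'];print('head3',onz(d3['wrist'],(252.5*1.28,59*1.28),.222,o3))
s=d['scene'];print('sw scene',onz(s,(300.58,180.36),.25),'tri',tri(ray(s,(300.58,180.36)),ray(w,E[0],o)))
```

```text
sw [ 0.6084 -0.0935  0.25  ]
foot [ 0.6076 -0.092   0.019 ] onion [ 0.4369 -0.1707  0.041 ] timer [ 0.5046 -0.2475  0.045 ]
head eye [0.4734 0.0506 0.222 ] axis (array([0.6085, 0.0837, 0.4519]), array([ 0.0098, -0.3307, -0.9438]))
foot tri 4,5 [ 0.6098 -0.0908  0.0035]
onion tri [ 0.4338 -0.1716  0.0308]
garlic tri [0.468  0.0484 0.0219]
head3 [0.4632 0.0461 0.222 ]
sw scene [ 0.6041 -0.0988  0.25  ] tri [ 0.6122 -0.0921  0.2386]
```

The head and garlic agree to within a few mm: the triangulated garlic is at (.468,.048), the head at about (.467,.048), and the radius comes out at 0.20. The post axis is at about (.610,-.092). No further push is needed, so I'll go above the switch.

```bash
python3 to.py '(.610,-.092,.275)'; python3 -m jog '[[[0.035,0.02,0],[0,0,0]],[[0.075,0.045,0],[0,0,0]],[[0.117,0.067,0],[0,0,0]],[[0.117,0.067,0.03],[0,0,0]],[[0.117,0.067,0.053],[0,0,0]]]'; python3 -m jog '[[[0,0,0],[0,0,0]],[[0,0,0],[0,0,0]]]'; python3 look.py 6; python3 to.py '(.610,-.092,.255)'
```

```text
t 4.75 pos [ 0.5417 -0.2092  0.3285] yaw_y 0.7 F [ 0.3  0.1 -0.9]
(.610,-.092,.275) [0.1164 0.0696 0.0536]
t: 5.25
tool_pos: [0.6082, -0.0893, 0.2749]
tool_rot: [2.204, 2.238, 0.001]
contact_force: [0.0, -0.5, -0.9]
opening: -0.0003
grip_force: 0.0
t: 5.45
tool_pos: [0.6073, -0.0916, 0.2754]
tool_rot: [-2.208, -2.234, 0.0]
contact_force: [0.8, -0.7, -0.1]
opening: -0.0005
grip_force: 0.0
t 5.6 pos [ 0.6081 -0.0927  0.2776] yaw_y 0.6 F [-0.1 -0.8  0.3]
(.610,-.092,.255) [0.0007 0.0018 0.0226]
```

View pics/6.png

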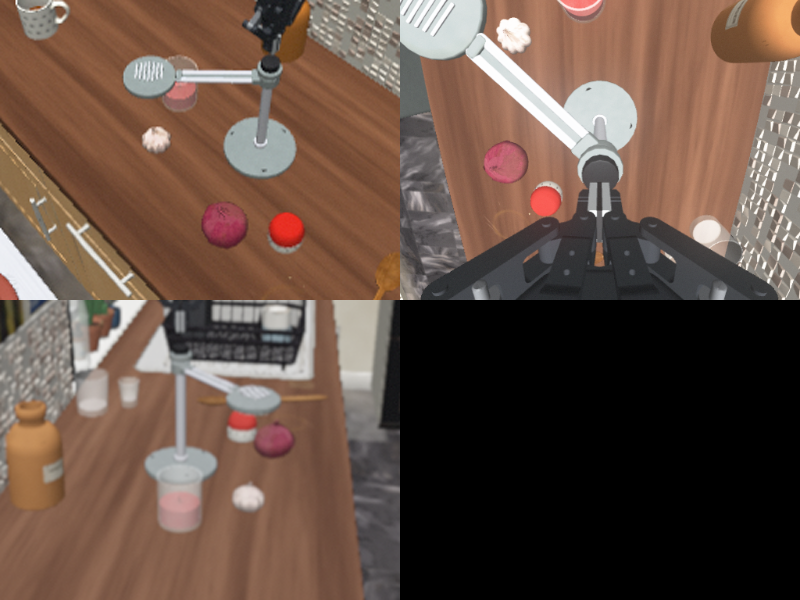

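The fingers are lined up with the switch, whose visible top is at about (600,174) in the wrist quarter and whose upper edge is at y≈157.

```bash
python3 - <<'E'
import pickle
from h import *
o,d=pickle.load(open('v6.pkl','rb'));w=d['wrist']
for z in(.25,.24):
  print(onz(w,(201*1.28,157*1.28),z,o),onz(w,(201*1.28,174*1.28),z,o),onz(w,(182*1.28,172*1.28),z,o),onz(w,(220*1.28,172*1.28),z,o))
  print('head',onz(w,(40*1.28,13*1.28),z-.028,o),'garlic',onz(w,(113*1.28,35*1.28),z-.222,o))
E
python3 -m jog '[[[0,0,0.005],[0,0,0]],[[0,0,0.01],[0,0,0]],[[0,0,0.015],[0,0,0]],[[0,0,0.018],[0,0,0]],[[0,0,0.02],[0,0,0]]]' | egrep 'pos|force'
```

```text
[ 0.60909198 -0.0730278   0.25      ] [ 0.60929311 -0.08811306  0.25      ] [ 0.59357829 -0.08645882  0.25      ] [ 0.62496579 -0.08614542  0.25      ]
head [0.47935836 0.0376687  0.222     ] garlic [0.46874599 0.04864309 0.028     ]
[ 0.60923344 -0.07688349  0.24      ] [ 0.60944652 -0.09286498  0.24      ] [ 0.59279807 -0.09111246  0.24      ] [ 0.62605033 -0.09078044  0.24      ]
head [0.47287137 0.0400015  0.212     ] garlic [0.46521133 0.05009758 0.018     ]
tool_pos: [0.6071, -0.0926, 0.2545]
contact_force: [-0.7, -0.6, -0.2]
grip_force: 0.0
```

```bash
for i in 1; do python3 -m jog '[[[0.001,0.002,0.002],[0,0,0]],[[0.001,0.002,0.004],[0,0,0]],[[0.001,0.002,0.006],[0,0,0]],[[0.001,0.002,0.006],[0,0,0]]]' | egrep 'pos|contact'; done
python3 -m jog '[[[0,0,0.001],[0,0,0]],[[0,0,0.002],[0,0,0]],[[0,0,0.003],[0,0,0]],[[0,0,0.003],[0,0,0]]]' | egrep 'pos|contact'
```

```text
tool_pos: [0.6095, -0.0915, 0.2493]
contact_force: [0.1, -0.3, 1.6]
tool_pos: [0.6095, -0.0915, 0.2466]
contact_force: [0.1, 0.9, 1.5]
```

```bash
python3 -m jog '[[[0,0,0.001],[0,0,0]],[[0,0,0.002],[0,0,0]],[[0,0,0.003],[0,0,0]],[[0,0,0.003],[0,0,0]]]' | egrep 'pos|contact'
python3 -m jog '[[[0,0,0.001],[0,0,0]],[[0,0,0.002],[0,0,0]],[[0,0,0.002],[0,0,0]]]' | egrep 'pos|contact'
```

```text
tool_pos: [0.6095, -0.0916, 0.244]
contact_force: [-0.9, 1.6, 5.5]
tool_pos: [0.6097, -0.0916, 0.2439]
contact_force: [-2.9, 1.8, 10.5]
```

```bash
python3 -m jog '[[[0,0,0.001],[0,0,0]],[[0,0,0.0015],[0,0,0]],[[0,0,0.0015],[0,0,0]]]' | egrep 'pos|contact'
python3 -m jog '[[[0,0,-0.008],[0,0,0]],[[0,0,-0.02],[0,0,0]],[[0,0,-0.05],[0,0,0]],[[0,0,-0.08],[0,0,0]],[[0.02,0,-0.09],[0,0,0]]]' | egrep 'pos|contact'; python3 to.py '(.61,0,.31)'
```

```text
tool_pos: [0.6098, -0.0916, 0.2438]
contact_force: [-5.3, 1.3, 13.5]
tool_pos: [0.61, -0.0733, 0.3334]
contact_force: [1.1, -0.0, 1.2]
t 8.4 pos [ 0.61   -0.0733  0.3334] yaw_y 0.4 F [ 1.1 -0.   1.2]
(.61,0,.31) [0.0734 0.0004 0.0232]
```

Switch bottomed out (13 N, no further travel) and released. I'll do one check from above the head.

```bash
python3 -m jog '[[[0.01,-0.04,0],[0,0,0]],[[0.025,-0.08,0],[0,0,0]],[[0.04,-0.11,0],[0,0,0]],[[0.053,-0.14,0],[0,0,0]],[[0.053,-0.14,0],[0,0,0]]]'|grep pos; python3 -m jog '[[[0,0,0],[0,0,0]],[[0,0,0],[0,0,0]]]'|egrep 't:|force'; python3 look.py 7
python3 - <<'E'
import pickle
from h import *
o,d=pickle.load(open('v7.pkl','rb'));w=d['wrist'];W=w['image']
E=None
c,st,m=blob(W,(60,0,110),(140,45,255),(0,0,512,300));m=cv2.morphologyEx(m,cv2.MORPH_OPEN,np.ones((31,31),np.uint8))
k=max(cv2.findContours(m,0,1)[0],key=cv2.contourArea);E=cv2.fitEllipse(cv2.convexHull(k));print(st,E)
for z in(.222,.212):print(onz(w,E[0],z,o))
V=W.copy();cv2.ellipse(V,E,(0,0,255),1);cv2.imwrite('pics/7w.png',V)
E
```

```text
tool_pos: [0.4663, -0.0189, 0.3298]
t: 9.1
tool_rot: [-2.211, -2.232, 0.001]
contact_force: [-1.0, -0.4, 0.4]
grip_force: 0.0
[  201    58   199   196 14478] ((251.4532012939453, 109.51325988769531), (99.65242004394531, 104.22139739990234), 159.77293395996094)
[0.46617956 0.04938007 0.222     ]
[0.4660815  0.04882882 0.212     ]
```

View pics/7w.png

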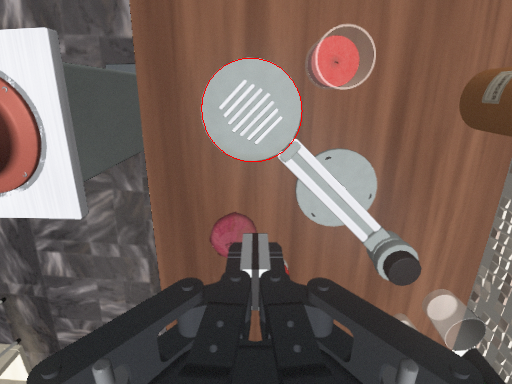

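The ellipse fits the head well, centred at (251,110). From right above, the head is at (.466,.049) and the garlic at (.468,.048), so they are about 2 mm apart, and the garlic is fully hidden under the head. The robot is clear of everything.

```bash
python3 -c "
from station import job
print(job.finish_job())"
```

```text
the job is handed in; nothing more can be done
None
```

The job is handed in at about 9 s: I pushed the lamp head to about 2 mm from the garlic's centre, pressed the switch until it stopped moving (13 N) and let go, with the robot touching nothing at the end.

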